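# Free the green bayonet cover of the bench filter holder

### The arm

A 6-joint arm with a two-finger parallel gripper is mounted at the origin on the work surface. World frame = base frame: x ahead of the robot, y to its left, z up, the work surface at z = 0. Lengths are in m, angles in rad, forces in N, time in s.
With the tool pointing down it reaches from about 0.35 to 0.775 m from the base axis. Payload 5.5 kg.
Tool frame: the origin (TCP) lies at the very end of the fingers, on their centre line; the grasp point (between the pads) lies 19 mm behind it; z points along the fingers, y is the line along which they close (so a half turn about z gives the same grasp; the last joint's range is limited). The gripper opens to 85 mm and grips with 20 to 120 N. Pads are 22 mm wide; open, the fingers measure 114 mm over their backs; the gripper's body (76 mm by 85 mm) begins 54 mm behind the grasp point. The pads swing forward as they close: fully open they stand 13 mm farther back than shut.
Start: joints at [-1.432, 0.313, 0.046, 1.304, 0, 1.431], TCP at [0.158, -0.553, 0.231] pointing down, gripper open.
Joint ranges: [-2.76, 2.76], [-0.86, 1.69], [-1.03, 1.26], [-2.2, 2.34], [-1.47, 1.5], [-3.14, 3.14]. Speed limits (rad/s): [2.57, 2.57, 3.14, 3.14, 3.14, 3.14].

### API

Orientations are given as a unit quaternion [w, x, y, z].
In Python, from workcell import env, cams, ticket, spotter gives the robot as it stands.
- The arm moves only by the tool jog_arm, never from a script. Its argument "increments" is a list that holds one entry, the list of rows, each a list of 7 numbers: the shift along the tool's x, y, z in units of 0.25 m (1.0 is 0.25 m), then the turn, a rotation vector about the tool's x, y, z in units of 180 degrees (1.0 is 180 degrees), then the closure in counts, from 0 (fully open) to 255 (shut). A call has 1 to 20 rows; each row shifts and turns the commanded pose from where the row before left it, along the tool's axes as they then stand; what a row does not reach is not made up. A row lasts 1/10 s, in which the tool goes at most 50 mm and 8.59 degrees, less where a joint would pass 70% of its speed; a pose out of reach is approached as far as the arm can. A call with a number of a shift or a turn outside -1 to 1 is refused whole. A call with a gripper value outside its range is refused whole. The fingers move at their own pace and stop on an object; "force" is the grip in N (left out, the last holds). Time passes only in rows, so rows that do not move let the fingers close. It gives the time, the measured TCP pose, the force, the opening and the grip force at its end, in the units of the state.
- env.get_state(): the state, without advancing time (a new reading comes with each control period).
- cams.read_camera(name): name is "scene" or "top" or "wrist"; returns a dict with "pixels" (420x560x3 uint8, red, green, blue), "fx", "fy", "cx", "cy" (pixels), "xyz" and "attitude" of the camera in the world; the wrist camera has in their place "mount" (4x4, takes a point from camera to tool coordinates, whose origin is the TCP and whose axes are the flange's). Camera axes: x right, y down, z forward; pixel columns grow to the right and rows downward; lengths in m; the calibration is good to about 2 mm. A picture is of the moment at which its call begins: read the wrist's pose just before it. There is no depth.
- ticket.hand_in(): hands the job in; it is judged then, once.
Trained networks look in the newest picture that a camera, given by its name, has taken for a name from the list of things; names that differ only in an ending like _2 or _b are one class to them, and where a whole thing is asked for, a point or a joint stands for the part that bears it (a point fixed in the world has none). Each returns a list of dicts, best first, with "conf" (0 to 1); they miss things now and then, are a little off and sometimes report something else, mostly with a low value. They report only what shows in the picture. A call takes as long as a camera call.
- spotter.find_in(target, camera): "uv" ([column, row] in pixels, amid what is visible of it).
- spotter.cut_out(target, camera): "region" (420x560 bool, what is visible of it) and "uv" ([column, row] in pixels, amid what is visible of it).
- spotter.landmark_of(target, camera): "uv" ([column, row] in pixels: a listed point, or the origin of a listed thing).
The state is a dict: "clock": time; "joint_pos": joint angles; "qvel": joint speeds; "tau": joint torques, N m; "tcp_pos": TCP position; "orientation": TCP orientation; "wrist_force": force on the tool from outside, world axes, zero at the start; "ft_torque": the same for the moment, N m; "finger_gap": finger opening in m; "grip_force": force on a finger pad.
Only numpy, scipy, OpenCV 4.12 (cv2) and the standard library are available. Lean on these libraries where they do the work, as an engineer would, in place of code of your own. Each camera call takes 0.05 s, during which the arm holds its last target. There are 200 camera calls.

### The job

On the jeweller's bench stand two dust-filter holders with bayonet covers: open the green one, for the gold filter, and leave the blue one shut and untouched. Press the green cover down against its spring, twist it a quarter turn counter-clockwise (seen from above) while it is down, and lift it off, without forcing it. Set it gently, right way up, wholly on the round cork mat and let go.

Things in the scene. Friction and masses are not known exactly. Their poses are not given: they have to be found in the camera images.
- green_grip (a point): Grip point of the green cover (100 g), on its axis: a 60 mm disc, 12 mm thick, bearing an upright grip bar 50 mm long (x axis), 16 thick (y), 36 tall. The point is 10 mm below the bar's top, 26 above the disc's top, 38 above the flat underside; z up. Two steel lugs stick out along +x and -x to radius 40 mm. Locked, it sits 62 mm above the bench and turns only some 8 degrees until pressed down.
- green_holder: Fixed grey pot, green band, 94 mm across, 72 high; origin under its centre, z up. Locked bar lies along its x. Press the cover 6 to 9 mm down (stop at 10; spring 5 N, 9 N at 8 mm), keep it down and turn counter-clockwise from above: free to lift from 75 to 105 degrees (stop near 110), lugs at the yellow rim marks (+y, -y). The spring then lifts it 3 mm above locked. Rim is 2 mm below disc top.
- blue_cover: The blue cover, of the same shape, locked in an equal holder with a blue band: leave it alone. Origin at the centre of its underside, 62 mm above the bench; bar along x, z up.
- mat: Round cork mat fixed to the bench, 160 mm in diameter, 4 mm thick; origin at the centre of its underside, on the bench.

How it is judged:
By the outcome, as a careful person would: the job done as asked, in the order asked, and still so for the second after the job is handed in, with the robot touching nothing.
It also fails if it takes over 48 s, if anything falls off the work surface, if the arm or the gripper's body presses on something with over 40 N, if the wrist force passes 120 N, or if a joint passes its speed limit or range.

## Working session

There is one attempt and no reset: what is moved stays moved. The work goes in short steps, Python scripts to look and compute and a tool call to move; the robot and the scene stay as the last step left them, time stands still between calls to the robot, and variables do not carry over. Pictures are saved under pics/ and viewed, at most 10 in all, crops included, and the job is handed in when it is done.

Besides the shell and the picture viewer there is one more tool, called after "Request:" as a command line: name --argument value ..., lists and objects as JSON in quotes. jog_arm: Moves the arm, as the interface text tells. Shifts and turns lie within -1 to 1; 1 stands for 0.25 m of shift or 180 degrees of turn. Its arguments: {"type":"object","properties":{"increments":{"type":"array"},"force":{"type":"number"}},"required":["increments"]}

```bash
mkdir -p pics
cat > h.py <<'E'
import numpy as np, cv2
from scipy.spatial.transform import Rotation as R
from workcell import env, cams, ticket, spotter
def rot(q):
    q=np.array(q,float)
    return q if q.shape==(3,3) else R.from_quat(q[[1,2,3,0]]).as_matrix()
def shot(name):
    s=env.get_state(); c=cams.read_camera(name)
    if name=="wrist":
        M=np.array(c["mount"]); T=np.eye(4); T[:3,:3]=rot(s["orientation"]); T[:3,3]=s["tcp_pos"]
        W=T@M; c["p"],c["Rw"]=W[:3,3],W[:3,:3]
    else: c["p"],c["Rw"]=np.array(c["xyz"]),rot(c["attitude"])
    return c
def onz(c,uv,z):
    d=c["Rw"]@np.array([(uv[0]-c["cx"])/c["fx"],(uv[1]-c["cy"])/c["fy"],1])
    return c["p"]+d*(z-c["p"][2])/d[2]
def proj(c,P):
    q=c["Rw"].T@(np.array(P)-c["p"]); return np.array([c["fx"]*q[0]/q[2]+c["cx"],c["fy"]*q[1]/q[2]+c["cy"]])
def save(c,f): cv2.imwrite("pics/"+f,c["pixels"][:,:,::-1])
E
python3 - <<'E'
from h import *
np.set_printoptions(precision=4,suppress=True)
Z={"green_grip":.1,"green_holder":0,"blue_cover":.062,"mat":0}
ims=[]
for n in ["scene","top"]:
    c=shot(n); ims.append(c["pixels"]); print(n,c["p"])
    for t in Z:
        for r in spotter.landmark_of(t,n)[:2]: print(t,r["conf"],np.round(r["uv"],1),onz(c,r["uv"],Z[t]))
cv2.imwrite("pics/a.png",cv2.resize(np.vstack(ims),(560,840))[:, :, ::-1]) 
cv2.imwrite("pics/s.png",ims[0][:,:,::-1]);cv2.imwrite("pics/t.png",ims[1][:,:,::-1])
print(env.get_state())
E
```

```text
scene [ 1.0167 -0.2362  0.4464]
green_grip 0.81 [267.2 204.1] [ 0.5201 -0.0219  0.1   ]
green_holder 0.97 [271.3 251.6] [ 0.5212 -0.0164 -0.    ]
blue_cover 0.76 [133.5 268.7] [ 0.54   -0.2412  0.062 ]
mat 0.88 [386.3 225.3] [0.5443 0.2159 0.    ]
top [ 0.47   -0.0056  1.1792]
green_grip 0.82 [283.1 220.6] [ 0.5162 -0.0175  0.1   ]
green_holder 0.95 [283.8 221.7] [ 0.5181 -0.0201  0.    ]
blue_cover 0.93 [389.4 213.9] [ 0.5321 -0.2357  0.062 ]
mat 0.94 [176.8 206.8] [0.5497 0.2115 0.    ]
{'clock': 0.5, 'joint_pos': array([-1.4316,  0.3132,  0.0461,  1.3036, -0.    ,  1.4312]), 'qvel': array([-0.0012, -0.0012, -0.0002, -0.0009,  0.0006,  0.0013]), 'tau': array([ -0.0011, -47.9998,  29.8536,   0.002 ,  -0.0002,  -0.    ]), 'tcp_pos': array([ 0.1582, -0.5528,  0.2313]), 'orientation': array([ 0.    ,  0.9903,  0.139 , -0.    ]), 'wrist_force': array([0.0824, 0.1955, 0.7568]), 'ft_torque': array([-0.0001, -0.0164,  0.0018]), 'grip_force': 0.0, 'finger_gap': 0.08520167805758212}
```

View pics/s.png

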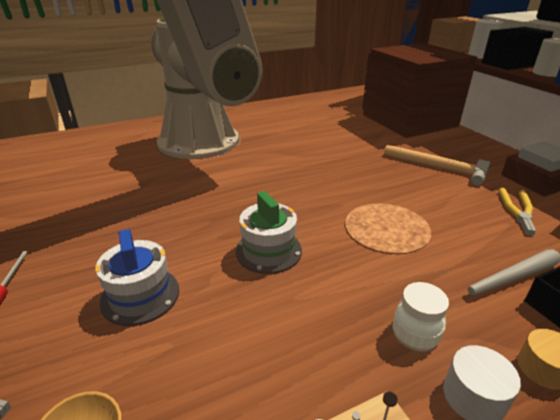

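View pics/t.png

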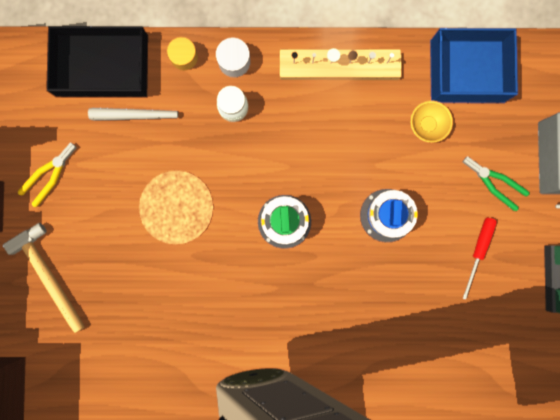

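The scene view shows the green holder at (268,235), the blue at (135,275) and the mat at (388,228). In the top view they are at (284,221), (390,214) and (177,207), and the networks agree. I'll move above green and turn the tool to the half-turned side, which leaves joint 6 room for the twist.

Request:
jog_arm --increments '[[[0.141, -0.118, 0, 0, 0, 0, 0], [0.141, -0.118, 0, 0, 0, 0, 0], [0.141, -0.118, 0, 0, 0, 0, 0], [0.141, -0.118, 0, 0, 0, 0, 0], [0.141, -0.118, 0, 0, 0, 0, 0], [0.141, -0.118, 0, 0, 0, 0, 0], [0.141, -0.118, 0, 0, 0, 0, 0], [0.141, -0.118, 0, 0, 0, 0, 0], [0.141, -0.118, 0, 0, 0, 0, 0], [0.141, -0.118, 0, 0, 0, 0, 0], [0.141, -0.118, 0, 0, 0, 0, 0], [0.141, -0.118, 0, 0, 0, 0, 0], [0.141, -0.118, 0, 0, 0, 0, 0], [0.141, -0.118, 0, 0, 0, 0, 0], [0, 0, 0, 0, 0, -0.047, 0], [0, 0, 0, 0, 0, -0.047, 0], [0, 0, 0, 0, 0, -0.047, 0], [0, 0, 0, 0, 0, -0.047, 0], [0, 0, 0, 0, 0, -0.047, 0], [0, 0, 0, 0, 0, -0.047, 0]]]'

```text
clock: 2.5
tcp_pos: [0.519, -0.0199, 0.2313]
orientation: [0.0, 0.833, 0.553, 0.0]
wrist_force: [0.0, -0.1, -0.5]
finger_gap: 0.0854
grip_force: 0.0
```

Request:
jog_arm --increments '[[[0, 0, 0, 0, 0, -0.047, 0], [0, 0, 0, 0, 0, -0.047, 0], [0, 0, 0, 0, 0, -0.047, 0], [0, 0, 0, 0, 0, -0.047, 0], [0, 0, 0, 0, 0, -0.047, 0], [0, 0, 0, 0, 0, -0.047, 0], [0, 0, 0, 0, 0, -0.047, 0], [0, 0, 0, 0, 0, -0.047, 0], [0, 0, 0, 0, 0, -0.047, 0], [0, 0, 0, 0, 0, -0.047, 0], [0, 0, 0, 0, 0, -0.047, 0], [0, 0, 0, 0, 0, -0.047, 0], [0, 0, 0, 0, 0, -0.047, 0], [0, 0, 0, 0, 0, 0, 0], [0, 0, 0, 0, 0, 0, 0]]]'

```text
clock: 4.0
tcp_pos: [0.519, -0.02, 0.2313]
orientation: [0.0, 0.03, 1.0, -0.0]
wrist_force: [-0.1, -0.8, 0.4]
finger_gap: 0.0856
grip_force: 0.0
```

Run:
```python
from h import *
np.set_printoptions(precision=4,suppress=True)
s=env.get_state();print(s["clock"],s["tcp_pos"],s["orientation"],s["joint_pos"])
c=shot("wrist"); save(c,"w1.png"); print(c["p"],c["Rw"])
for t,z in [("green_grip",.1),("green_holder",0)]:
    for r in spotter.landmark_of(t,"wrist")[:2]: print(t,r["conf"],r["uv"],onz(c,r["uv"],z))
```

```text
4.0 [ 0.519  -0.02    0.2313] [ 0.0001  0.0304  0.9995 -0.0001] [-0.193   0.2052 -0.0969  1.2685 -0.0001 -0.1322]
[ 0.4361 -0.0146  0.3745] [[ 0.0611  0.9455  0.3199]
 [ 0.9981 -0.0578 -0.0198]
 [-0.0002  0.3205 -0.9472]]
```

View pics/w1.png

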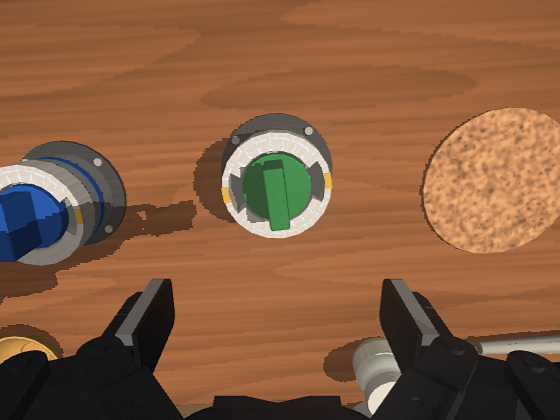

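The wrist view shows the green cover at about (277,188), its bar running from (270,162) to (280,230). The yellow marks and notches are left and right at (226,195) and (328,182). The networks missed here, so I'll segment the bar top and the disc.

```bash
cat > seg.py <<'E'
from h import *
def warp(c,z,ctr,half=.06,ppm=4000):
    n=int(2*half*ppm); w=[ctr+np.array(d)*half for d in [(-1,-1),(1,-1),(1,1),(-1,1)]]
    src=np.float32([proj(c,[*p,z]) for p in w]); dst=np.float32([[0,0],[n,0],[n,n],[0,n]])
    return cv2.warpPerspective(c["pixels"],cv2.getPerspectiveTransform(src,dst),(n,n),flags=cv2.INTER_CUBIC)
def big(m):
    return max(cv2.findContours(m.astype(np.uint8),cv2.RETR_EXTERNAL,cv2.CHAIN_APPROX_NONE)[0],key=cv2.contourArea)
E
python3 - <<'E'
from seg import *
np.set_printoptions(precision=4,suppress=True)
c=shot("wrist"); ctr=np.array([.519,-.019])
ws=[warp(c,z,ctr) for z in (.110,.072)]
# x -> columns, y -> rows
h=[cv2.cvtColor(w,cv2.COLOR_RGB2HSV) for w in ws]
g=(h[0][...,0]>45)&(h[0][...,0]<80)&(h[0][...,1]>100)
v=h[0][...,2][g]; t=cv2.threshold(v.reshape(-1,1),0,255,cv2.THRESH_OTSU)[0]
print("V hist",np.histogram(v,12),t)
bb=big(((h[1][...,1]<70)&(h[1][...,2]>100)))
e=cv2.fitEllipse(cv2.convexHull(bb)); print("rim centre",ctr+(np.array(e[0])/4000-.06),np.array(e[1])/4)
g2=(h[1][...,0]>45)&(h[1][...,0]<80)&(h[1][...,1]>100)
o=np.hstack(ws)[:,:,::-1]; cv2.imwrite("pics/warp.png",cv2.resize(o,(800,400)))
E
```

```text
V hist (array([   44,  1513,  1295,   504,   600,   688,   753,   915, 20190,
        1164,   278,    43]), array([ 67.    ,  75.5833,  84.1667,  92.75  , 101.3333, 109.9167,
       118.5   , 127.0833, 135.6667, 144.25  , 152.8333, 161.4167,
       170.    ])) 116.0
rim centre [ 0.5181 -0.02  ] [94.8898 97.3237]
```

View pics/warp.png

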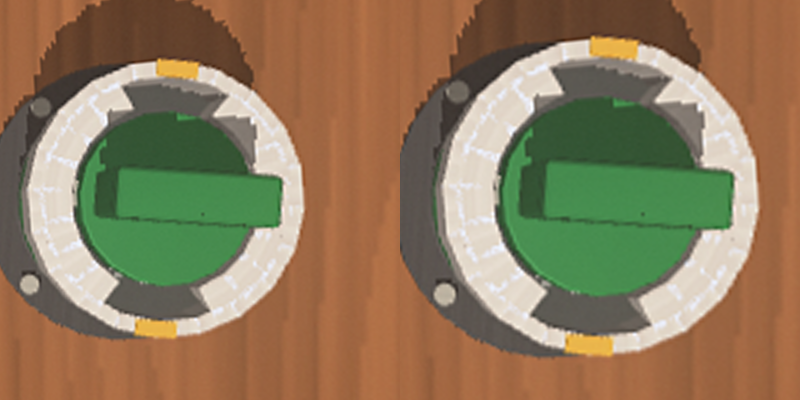

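Bar top centre is (0.5187, -0.0199) at about +3°, the rim centre agrees, and the holder yaw is about +4.6° from its yellow marks. The tool stands at -3.5°, so I'll turn it 6.5° CCW, descend 149 mm and grip.

Request:
jog_arm --increments '[[[0, 0, 0.15, 0, 0, -0.036, 0], [0, 0, 0.15, 0, 0, 0, 0], [0, 0, 0.12, 0, 0, 0, 0], [0, 0, 0.08, 0, 0, 0, 0], [0, 0, 0.06, 0, 0, 0, 0], [0, 0, 0.036, 0, 0, 0, 0], [0, 0, 0, 0, 0, 0, 0], [0, 0, 0, 0, 0, 0, 255], [0, 0, 0, 0, 0, 0, 255], [0, 0, 0, 0, 0, 0, 255], [0, 0, 0, 0, 0, 0, 255], [0, 0, 0, 0, 0, 0, 255], [0, 0, 0, 0, 0, 0, 255], [0, 0, 0, 0, 0, 0, 255], [0, 0, 0, 0, 0, 0, 255], [0, 0, 0, 0, 0, 0, 255]]]' --force 60

```text
clock: 5.8
tcp_pos: [0.5193, -0.0201, 0.0825]
orientation: [0.0, -0.028, 1.0, -0.0]
wrist_force: [-0.0, -1.0, 3.6]
finger_gap: 0.0151
grip_force: 60.9
```

Request:
jog_arm --increments '[[[0, 0, 0.008, 0, 0, 0, 255], [0, 0, 0.008, 0, 0, 0, 255], [0, 0, 0.008, 0, 0, 0, 255], [0, 0, 0.006, 0, 0, 0, 255], [0, 0, 0, 0, 0, 0, 255], [0, 0, 0, 0, 0, 0, 255]]]'

```text
clock: 6.4
tcp_pos: [0.5193, -0.0201, 0.0751]
orientation: [0.0, -0.028, 1.0, -0.0]
wrist_force: [-1.3, -0.8, 7.5]
finger_gap: 0.0149
grip_force: 61.5
```

Request:
jog_arm --increments '[[[0, 0, 0, 0, 0, -0.025, 255], [0, 0, 0, 0, 0, -0.025, 255], [0, 0, 0, 0, 0, -0.025, 255], [0, 0, 0, 0, 0, -0.025, 255], [0, 0, 0, 0, 0, 0, 255]]]'

```text
clock: 6.9
tcp_pos: [0.5198, -0.0201, 0.0753]
orientation: [0.001, -0.185, 0.983, -0.0]
wrist_force: [0.4, -0.4, 7.0]
finger_gap: 0.0152
grip_force: 61.6
```

```bash
python3 -c "
from h import *
s=env.get_state();print(s['tcp_pos'],s['wrist_force'],s['ft_torque'],s['joint_pos'])"
```

```text
[ 0.51984364 -0.02005294  0.07531242] [ 0.39891861 -0.35305206  7.04555031] [0.04597648 0.14281494 0.00853084] [-1.93039647e-01  3.09569877e-01 -3.61352799e-01  8.98132461e-01
  1.59462304e-04 -5.64696337e-01]
```

Request:
jog_arm --increments '[[[0, 0, 0, 0, 0, -0.03, 255], [0, 0, 0, 0, 0, -0.03, 255], [0, 0, 0, 0, 0, -0.03, 255], [0, 0, 0, 0, 0, -0.03, 255], [0, 0, 0, 0, 0, -0.03, 255], [0, 0, 0, 0, 0, -0.03, 255], [0, 0, 0, 0, 0, -0.03, 255], [0, 0, 0, 0, 0, -0.03, 255], [0, 0, 0, 0, 0, -0.03, 255], [0, 0, 0, 0, 0, -0.03, 255], [0, 0, 0, 0, 0, -0.03, 255], [0, 0, 0, 0, 0, -0.03, 255], [0, 0, 0, 0, 0, -0.03, 255], [0, 0, 0, 0, 0, -0.015, 255], [0, 0, 0, 0, 0, 0, 255], [0, 0, 0, 0, 0, 0, 255]]]'

```text
clock: 8.5
tcp_pos: [0.5199, -0.02, 0.0753]
orientation: [-0.001, 0.732, -0.681, 0.001]
wrist_force: [-0.7, 1.0, 7.2]
finger_gap: 0.0152
grip_force: 61.6
```

```bash
python3 -c "
from h import *
s=env.get_state();print(s['tcp_pos'],s['wrist_force'],s['ft_torque'],s['joint_pos'])"
```

```text
[ 0.51987037 -0.02004225  0.0753172 ] [-0.66709677  1.04068799  7.20573276] [0.03773829 0.07086726 0.10352357] [-1.93012512e-01  3.09558561e-01 -3.61355833e-01  8.98072200e-01
  1.65052165e-04 -1.83549937e+00]
```

Request:
jog_arm --increments '[[[0, 0, -0.012, 0, 0, 0, 255], [0, 0, -0.016, 0, 0, 0, 255], [0, 0, -0.02, 0, 0, 0, 255], [0, 0, -0.02, 0, 0, 0, 255], [0, 0, 0, 0, 0, 0, 255]]]'

```text
clock: 9.0
tcp_pos: [0.5186, -0.0199, 0.0917]
orientation: [0.0, 0.732, -0.681, -0.0]
wrist_force: [0.2, 0.1, -0.8]
finger_gap: 0.0152
grip_force: 60.4
```

Request:
jog_arm --increments '[[[0, 0, -0.06, 0, 0, 0, 255], [0, 0, -0.1, 0, 0, 0, 255], [0, 0, -0.1, 0, 0, 0, 255], [0, 0, -0.06, 0, 0, 0, 255], [-0.062, -0.013, 0, 0, 0, 0, 255], [-0.123, -0.024, 0, 0, 0, 0, 255], [-0.123, -0.024, 0, 0, 0, 0, 255], [-0.123, -0.024, 0, 0, 0, 0, 255], [-0.123, -0.024, 0, 0, 0, 0, 255], [-0.123, -0.024, 0, 0, 0, 0, 255], [-0.123, -0.024, 0, 0, 0, 0, 255], [-0.083, -0.016, 0, 0, 0, 0, 255], [-0.04, -0.008, 0, 0, 0, 0, 255], [0, 0, 0, 0, 0, 0, 255], [0, 0, 0, 0, 0, 0, 255]]]'

```text
clock: 10.5
tcp_pos: [0.5472, 0.2127, 0.1712]
orientation: [0.001, 0.732, -0.681, -0.0]
wrist_force: [1.0, 0.8, -0.3]
finger_gap: 0.0151
grip_force: 60.4
```

Run:
```python
from h import *
s=env.get_state();print(s["clock"],s["tcp_pos"],s["wrist_force"],s["finger_gap"])
c=shot("scene"); im=c["pixels"][:,:,::-1]
p=s["tcp_pos"]; print(proj(c,[p[0],p[1],p[2]-.0205]),proj(c,[.547,.2135,.004]))
w=shot("wrist")["pixels"][:,:,::-1]
cv2.imwrite("pics/c1.png",np.hstack([cv2.resize(im[60:290,200:480],(400,329)),cv2.resize(w,(400,300))[:329] if 0 else cv2.copyMakeBorder(cv2.resize(w,(400,300)),0,29,0,0,0)]))
```

```text
10.5 [0.54724719 0.21270134 0.1712431 ] [ 1.02960091  0.76774449 -0.2758623 ] 0.015103279640619301
[398.93096721 154.8327245 ] [386.50320922 224.65978202]
```

View pics/c1.png

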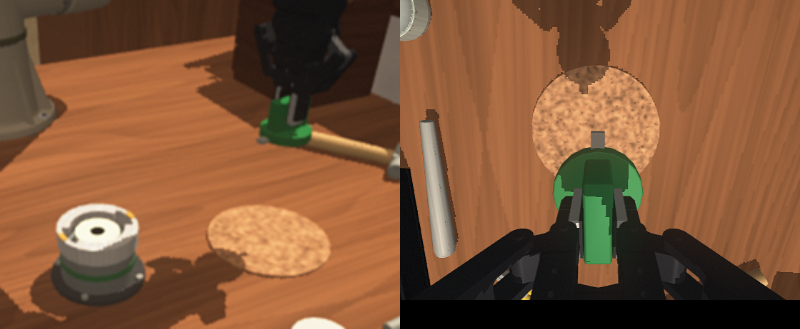

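The scene crop shows the empty green holder at (97,245) and the cover level in the gripper at (285,125). The wrist view shows it upright over the mat at (595,125). Next I lower it.

Request:
jog_arm --increments '[[[0, 0, 0.06, 0, 0, 0, 255], [0, 0, 0.12, 0, 0, 0, 255], [0, 0, 0.12, 0, 0, 0, 255], [0, 0, 0.12, 0, 0, 0, 255], [0, 0, 0.08, 0, 0, 0, 255], [0, 0, 0.04, 0, 0, 0, 255], [0, 0, 0.012, 0, 0, 0, 255], [0, 0, 0.008, 0, 0, 0, 255], [0, 0, 0.006, 0, 0, 0, 255], [0, 0, 0.004, 0, 0, 0, 255], [0, 0, 0, 0, 0, 0, 255], [0, 0, 0, 0, 0, 0, 255]]]'

```text
clock: 11.8
tcp_pos: [0.548, 0.2135, 0.0297]
orientation: [-0.0, 0.732, -0.681, 0.0]
wrist_force: [0.2, 0.4, -1.0]
finger_gap: 0.0151
grip_force: 60.4
```

Request:
jog_arm --increments '[[[0, 0, 0.004, 0, 0, 0, 255], [0, 0, 0.004, 0, 0, 0, 255], [0, 0, 0.004, 0, 0, 0, 255], [0, 0, 0.003, 0, 0, 0, 255], [0, 0, 0, 0, 0, 0, 255], [0, 0, 0, 0, 0, 0, 255]]]'

```text
clock: 12.4
tcp_pos: [0.5476, 0.2134, 0.0254]
orientation: [0.0, 0.732, -0.681, -0.0]
wrist_force: [-0.5, 0.6, -1.8]
finger_gap: 0.015
grip_force: 60.4
```

Request:
jog_arm --increments '[[[0, 0, 0.002, 0, 0, 0, 255], [0, 0, 0.002, 0, 0, 0, 255], [0, 0, 0, 0, 0, 0, 255], [0, 0, 0, 0, 0, 0, 255]]]'

```text
clock: 12.8
tcp_pos: [0.5478, 0.2134, 0.0249]
orientation: [-0.0, 0.732, -0.681, 0.0]
wrist_force: [-1.4, -0.0, 5.3]
finger_gap: 0.0152
grip_force: 61.1
```

Contact at 5 N. Release, then rise.

Request:
jog_arm --increments '[[[0, 0, 0, 0, 0, 0, 200], [0, 0, 0, 0, 0, 0, 180], [0, 0, 0, 0, 0, 0, 150], [0, 0, 0, 0, 0, 0, 100], [0, 0, 0, 0, 0, 0, 60], [0, 0, 0, 0, 0, 0, 60], [0, 0, 0, 0, 0, 0, 60], [0, 0, -0.03, 0, 0, 0, 60], [0, 0, -0.08, 0, 0, 0, 60], [0, 0, -0.12, 0, 0, 0, 60], [0, 0, -0.15, 0, 0, 0, 60], [0, 0, -0.15, 0, 0, 0, 60], [0, 0, -0.1, 0, 0, 0, 60], [0, 0, 0, 0, 0, 0, 60], [0, 0, 0, 0, 0, 0, 60]]]'

```text
clock: 14.3
tcp_pos: [0.5481, 0.2135, 0.1829]
orientation: [-0.001, 0.732, -0.681, 0.001]
wrist_force: [-1.4, 0.3, -0.4]
finger_gap: 0.0653
grip_force: 0.0
```

Run:
```python
from h import *
s=env.get_state();print(s["clock"],s["tcp_pos"],s["wrist_force"],s["finger_gap"])
im=shot("scene")["pixels"][:,:,::-1]; w=shot("wrist")["pixels"][:,:,::-1]
cv2.imwrite("pics/c2.png",np.hstack([cv2.resize(im[140:350,80:460],(400,221)),cv2.resize(w,(400,300))[:221]]))
```

```text
14.3 [0.54806994 0.21350713 0.18292943] [-1.35737734  0.28971673 -0.38843399] 0.06530741748975047
```

View pics/c2.png

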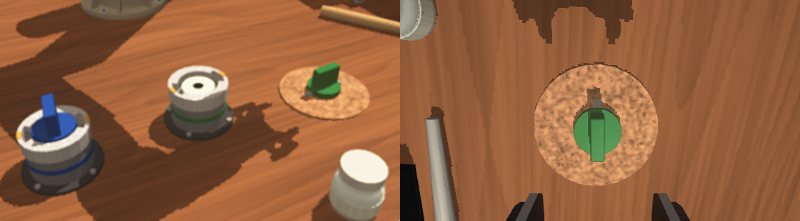

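The cover sits upright and centred on the mat, at (325,85) in the scene crop and (597,130) in the wrist view. The holder is open, blue is untouched and the gripper is clear.

```bash
python3 -c "
from h import *
print(ticket.hand_in())"
```

```text
the job is handed in; nothing more can be done
None
```

The green cover is off and standing upright, centred on the cork mat; the blue holder was left shut and untouched, and the job was handed in at about 14 s on the robot's clock.

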